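# Press a tumbler's floor disc back on its seat

## Robot

A 6-joint arm with a two-finger parallel gripper is mounted at the origin on the work surface. World frame = base frame: x ahead of the robot, y to its left, z up, the work surface at z = 0. Lengths are in m, angles in rad, forces in N, time in s.
With the tool pointing down it reaches from about 0.25 to 0.775 m from the base axis. Payload 4 kg.
Tool frame: the origin (TCP) lies midway between the tips of the shut fingers; the grasp point (between the pads) lies 19 mm behind it; z points along the fingers, y is the line along which they close (so a half turn about z gives the same grasp; the last joint's range is limited). The gripper opens to 94 mm and grips with 3 to 60 N. Pads are 16 mm wide; open, the fingers measure 119 mm over their backs; the gripper's body (75 mm by 177 mm) begins 78 mm behind the grasp point.
Start: joints at [-1.244, 0.087, 1.371, -0, 1.684, -0.103], TCP at [0.229, -0.5, 0.206] pointing down, gripper open.
Joint ranges: [-3.1, 3.1], [-0.76, 2.03], [0.27, 2.55], [-1.08, 4.22], [0.17, 2.65], [-2.57, 2.57]. Speed limits (rad/s): [2.79, 2.79, 3.14, 3.14, 3.14, 3.14].

## Interface

Orientations are given as a unit quaternion [w, x, y, z].
In Python, from workcell import robot gives the robot as it stands. The module is installed in compiled form; this text tells all that it offers.
- The arm moves only by the shell command python3 -m crank 'ROWS' [OPENING] [FORCE]. ROWS is JSON, a list of rows, each a list of 4 numbers: the shift along the tool's x, y, z in mm, then the turn about the tool's z in rad. A call has 1 to 20 rows; each row is the pose to reach, as a shift and turn from the pose commanded when the call began, along the tool's axes at that moment; what a row does not reach only later rows make up. A row lasts 1/10 s, in which the tool goes at most 50 mm and 8.59 degrees, less where a joint would pass 70% of its speed; a pose out of reach is approached as far as the arm can. A call with a gripper value outside its range is refused whole. OPENING is the finger opening in mm, from 0 to 94, set as the call begins (- or left out, the last holds). The fingers move at their own pace and stop on an object; FORCE is the grip in N (left out, the last holds). Time passes only in rows, so rows that repeat a pose let the fingers close. It gives the time, the measured TCP pose, the force, the opening and the grip force at its end, in the units of the state.
- robot.observe(): the state, without advancing time (a new reading comes with each control period).
- robot.capture(name): name is "scene" or "side" or "wrist"; returns the picture (400x640x3 uint8, red, green, blue); there is no depth.
- robot.camera_model(name): a dict with "camera_matrix" (3x3 intrinsics, pixels), "world_from_camera" (4x4, takes a point from camera to world coordinates). Camera axes: x right, y up, looking along -z (the intrinsics and any distortion apply to the point x, -y, -z); pixel columns grow to the right and rows downward; lengths in m; the calibration is good to about 2 mm. A picture is of the moment at which its call begins: read the wrist's pose just before it. camera_model takes no time and is no camera call; for the wrist camera it gives the pose at the moment of the call.
- robot.close_job(): hands the job in; it is judged then, once.
Trained networks look in the newest picture that a camera, given by its name, has taken for a name from the list of things; names that differ only in an ending like _2 or _b are one class to them, and where a whole thing is asked for, a point or a joint stands for the part that bears it (a point fixed in the world has none). Each returns a list of dicts, best first, with "p" (0 to 1); they miss things now and then, are a little off and sometimes report something else, mostly with a low value. They report only what shows in the picture. A call takes as long as a camera call. They do not tell look-alikes from the thing itself.
- robot.silhouettes(camera, label): "region" (400x640 bool, what is visible of it).
- robot.landmark_of(camera, label): "xyz" ([x, y, z] in m, in world coordinates, good to about 4 mm: a listed point, or the origin of a listed thing).
The state is a dict: "time_s": time; "q": joint angles; "dq": joint speeds; "effort": joint torques, N m; "tool_pos": TCP position; "eef_rot": TCP orientation; "wrist_force": force on the tool from outside, world axes, zero at the start; "torque": the same for the moment, N m; "finger_gap": finger opening in m; "grip_force": force on a finger pad.
Only numpy, scipy, OpenCV 4.12 (cv2) and the standard library are available. Lean on these libraries where they do the work, as an engineer would, in place of code of your own. Each camera call takes 0.05 s, during which the arm holds its last target. There are 200 camera calls.

## Task

The red floor disc inside the clear, slanted tumbler barrel has crept up off its seat. Take the brass-footed tamper from its black mat, dip it at the barrel's slant into the barrel and press the disc down until you feel it seat firmly, without ramming it and without the gripper touching the barrel. Then stand the tamper upright back on its mat; leave the bottle, the yellow bin and the steel bushing where they are.

Things in the scene. Friction and masses are not known exactly. Their poses are not given: they have to be found in the camera images.
- barrel: Clear open round barrel, fixed on a grey stand (190 x 130 mm, 45 mm high; 95 mm motor block behind the barrel). Origin: centre of its outer underside, 70 mm above the table. Its z axis runs up the barrel and out of the open mouth, leaning 35 degrees from vertical, roughly towards the robot. Outer diameter 76, inner 68, length 90, bottom 6 mm thick.
- barrel_mouth (a point): Centre of the barrel's open mouth, in the rim plane, 90 mm along the barrel's z axis from its origin.
- disc (a joint): Red cushioned disc in the barrel, 64 mm diameter, 16 mm thick: its height off its seat, m along the barrel's z (0 = seated; starts 12 to 24 mm up). The seat's own height differs each time, 8 to 22 mm from the barrel's origin: feel for it. The disc slides with 5 N drag and stays where left; its springy face gives 2 mm at 9 N. Seated, hold 8 N or more a moment, never over 30 N.
- tamper: Loose upright tamper of 250 g, standing on its mat; 150 mm tall, round, z axis up along its length. Origin: centre of the underside of its foot. Brass foot 32 mm diameter and 14 mm high, thin steel shaft 14 mm diameter, dark wooden handle 22 mm diameter from 85 to 150 mm.
- tamper_grip (a point): Point to grasp on the tamper's axis, in the wooden handle, 122 mm above the foot's underside.
- mat: Fixed round black rubber mat, 90 mm diameter, 6 mm thick, the tamper's place. Origin: centre of its underside, on the table.
- oil_bottle: Loose yellow bottle, black cap, 60 mm diameter, 150 mm tall, beyond the tumbler. Bystander. Origin: centre of its underside.
- yellow_bin: Loose open yellow bin, 100 x 90 x 50 mm, beyond the mat. Bystander. Origin: centre of its underside.
- bushing: Loose steel bushing, 32 mm diameter, 24 mm tall, beside the mat. Bystander. Origin: centre of its underside.
Not all that is in view belongs to the job. Of the things like the part that bears barrel, leave any that is pink; of the rest the larger one is meant. Of the things like the tamper, leave any that is blue; of the rest the smaller one is meant.

How it is judged:
On the way:
1. the tamper, dipped into the barrel, presses the disc onto its seat (within 2 mm) with at least 8 N for 0.2 s (value of joint disc below 0.002 m and contact force between tamper and barrel above 8 N and z of tamper in the frame of barrel below 0.045 m), for 0.2 s.
At the end, for the whole second after the job is handed in: The disc is seated (within 2.5 mm), the tamper stands upright (within 0.08 rad) and at rest on its mat with its foot's centre within 35 mm of the mat's centre, and bottle, bin and bushing are within 20 mm of where they started (value of joint disc below 0.0025 m and horizontal distance between tamper and mat below 0.035 m and angle between tamper's own z axis and vertical below 0.08 rad and z of tamper in the frame of mat between 0.003 and 0.01 m and linear speed of tamper below 0.02 m/s and distance of each of oil_bottle, yellow_bin, bushing from where it was at the start of the episode below 0.02 m); the robot touches nothing.
It fails at once if barrel or disc pushed with more than 30 N by the tamper (contact force between tamper and barrel above 30 N).
It fails at once if gripper or arm touches the barrel or disc (contact force between any of the fingers, the arm and barrel above 1 N).
It fails at once if the oil bottle is disturbed (moved over 20 mm or tipped) (distance of oil_bottle from where it was at the start of the episode above 0.02 m or angle between oil_bottle's own z axis and vertical above 0.3 rad).
It fails at once if the yellow bin is disturbed (moved over 20 mm or tipped) (distance of yellow_bin from where it was at the start of the episode above 0.02 m or angle between yellow_bin's own z axis and vertical above 0.3 rad).
It fails at once if the bushing is disturbed (moved over 20 mm or tipped) (distance of bushing from where it was at the start of the episode above 0.02 m or angle between bushing's own z axis and vertical above 0.3 rad).
It also fails if it takes over 51 s, if anything falls off the work surface, if the arm or the gripper's body presses on something with over 40 N, if the wrist force passes 120 N, or if a joint passes its speed limit or range.

## Working session

There is one attempt and no reset: what is moved stays moved. The work goes in short steps, Python scripts to look and compute and a shell command to move; the robot and the scene stay as the last step left them, time stands still between calls to the robot, and variables do not carry over. Pictures are saved under pics/ and viewed, at most 10 in all, crops included, and the job is handed in when it is done.

```bash
mkdir -p pics; python3 - <<'E'
from workcell import robot
import cv2,numpy as np
ims=[]
for c in("scene","side"):
    im=robot.capture(c);ims.append(im)
    m=robot.camera_model(c);print(c,np.round(m["world_from_camera"][:3,3],2))
    for l in("barrel","barrel_mouth","tamper","tamper_grip","mat","oil_bottle","yellow_bin","bushing"):
        print(l,[(round(d["p"],2),np.round(d["xyz"],3).tolist()) for d in robot.landmark_of(c,l)])
    cv2.imwrite(f"pics/{c}0.png",im[:,:,::-1])
s=robot.observe();print(s)
E
```

```text
scene [ 1.04 -0.39  0.59]
barrel [(0.88, [0.623, 0.156, 0.073]), (0.8, [0.4, 0.08, 0.054]), (0.6, [0.331, 0.379, 0.071])]
barrel_mouth [(0.93, [0.359, 0.087, 0.107]), (0.81, [0.573, 0.159, 0.147]), (0.66, [0.282, 0.363, 0.145]), (0.32, [0.637, -0.118, -0.001])]
tamper [(0.88, [0.543, -0.116, -0.003]), (0.68, [0.648, -0.107, 0.004]), (0.6, [0.737, -0.043, -0.001])]
tamper_grip [(0.92, [0.54, -0.114, 0.159]), (0.81, [0.653, -0.109, 0.127]), (0.58, [0.736, -0.039, 0.121])]
mat [(0.61, [0.634, -0.118, -0.003])]
oil_bottle [(0.57, [0.759, 0.156, -0.001])]
yellow_bin [(0.85, [0.784, -0.134, -0.0]), (0.4, [0.759, 0.155, -0.002])]
bushing [(0.59, [0.573, -0.195, -0.0])]
side [ 0.47 -0.68  0.97]
barrel [(0.87, [0.335, 0.378, 0.068]), (0.59, [0.401, 0.085, 0.056]), (0.57, [0.624, 0.155, 0.068])]
barrel_mouth [(0.66, [0.365, 0.085, 0.109]), (0.58, [0.282, 0.365, 0.141])]
tamper [(0.71, [0.654, -0.11, 0.005]), (0.58, [0.54, -0.111, -0.0]), (0.52, [0.737, -0.038, -0.003])]
tamper_grip [(0.96, [0.544, -0.111, 0.161]), (0.75, [0.735, -0.042, 0.12]), (0.7, [0.649, -0.107, 0.128])]
mat [(0.87, [0.637, -0.116, 0.003])]
oil_bottle [(0.94, [0.758, 0.156, 0.002])]
yellow_bin []
bushing [(0.47, [0.574, -0.19, 0.002])]
{'time_s': 0.9, 'q': array([-1.24409574e+00,  8.71945161e-02,  1.37069688e+00, -8.74532368e-06,
        1.68361821e+00, -1.03083853e-01]), 'dq': array([-3.69255364e-05, -6.60238597e-04,  3.41591314e-04,  6.15497386e-04,
       -5.52999400e-04, -5.74139008e-04]), 'effort': array([-5.56753512e-04, -3.40036047e+01, -3.02601385e+01,  7.19268853e-02,
        2.36190663e-02,  8.84130998e-06]), 'tool_pos': array([ 0.22917636, -0.49999219,  0.20551046]), 'eef_rot': array([4.17468730e-05, 9.76999487e-01, 2.13241647e-01, 3.15056266e-07]), 'wrist_force': array([0.1041172 , 0.6578813 , 1.10474561]), 'torque': array([-0.02139815,  0.00514928, -0.02628052]), 'grip_force': 0.0, 'finger_gap': 0.09375063433119354}
```

View pics/scene0.png

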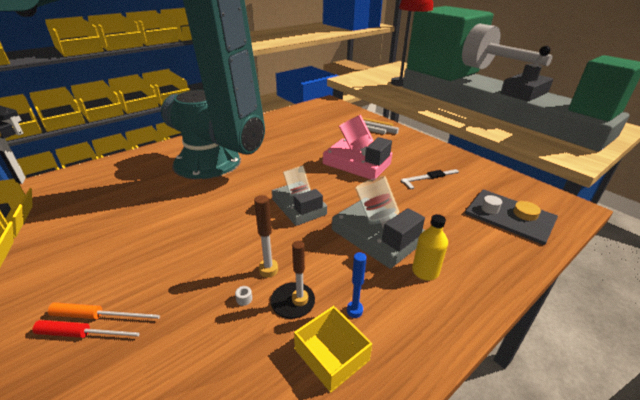

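View pics/side0.png

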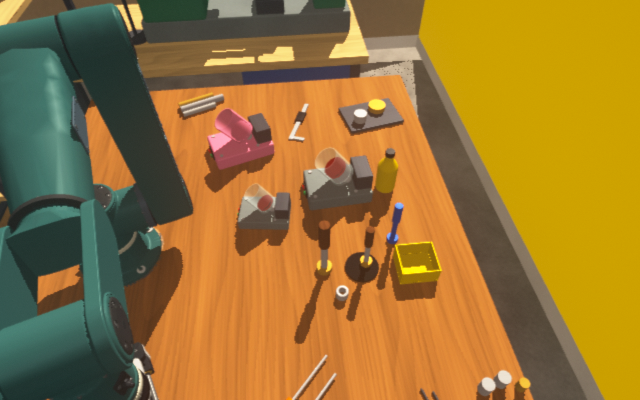

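Scene: the target barrel is the larger grey one (scene px ~375,205), with the smaller grey and pink ones as decoys. The target tamper is the one on the black mat (~298,275); the taller one (~265,240) and the blue one (~356,285) are decoys. The tool can't tilt, so I'll lean the tamper inside the grip by pivoting its foot on the rubber mat. First I move above it.

```bash
cat > h.py <<'E'
from workcell import robot
import numpy as np, cv2
from scipy.spatial.transform import Rotation as Ro
def st():
    s=robot.observe(); R=Ro.from_quat(np.r_[s["eef_rot"][1:],s["eef_rot"][0]]).as_matrix()
    return s,R,np.array(s["tool_pos"])
def to(target,xang):
    "shift in tool axes (mm) and turn for TCP target, tool x heading xang deg (world)"
    s,R,p=st(); cur=np.degrees(np.arctan2(R[1,0],R[0,0]))
    t=-np.radians((xang-cur+180)%360-180)
    return np.round(R.T@(np.array(target)-p)*1000,1).tolist(), round(t,3)
E
python3 -c "
from h import *
print(to([.651,-.108,.29],90),to([.651,-.108,.206],90))"
```

```text
([546.8, -180.6, -84.5], np.float64(-1.141)) ([546.8, -180.6, -0.5], np.float64(-1.141))
```

```bash
python3 -m crank '[[20,-7,-42,-0.1],[60,-20,-84,-0.2],[105,-35,-84,-0.34],[152,-50,-84,-0.48],[199,-66,-84,-0.62],[246,-81,-84,-0.76],[293,-97,-84,-0.9],[340,-112,-84,-1.04],[387,-128,-84,-1.141],[434,-143,-84,-1.141],[481,-159,-84,-1.141],[520,-172,-84,-1.141],[547,-181,-84,-1.141],[547,-181,-84,-1.141],[547,-181,-84,-1.141]]' 60
python3 - <<'E'
from h import *
im=robot.capture("wrist");cv2.imwrite("pics/w1.png",im[:,:,::-1])
for l in("tamper","tamper_grip","mat","barrel","barrel_mouth"):
    print(l,[(round(d["p"],2),np.round(d["xyz"],3).tolist()) for d in robot.landmark_of("wrist",l)])
E
```

```text
time_s: 2.4
tool_pos: [0.651, -0.1073, 0.2888]
eef_rot: [-0.0, 0.707, 0.707, -0.001]
wrist_force: [0.7, -0.3, 0.0]
finger_gap: 0.0599
grip_force: 0.0
tamper [(0.85, [0.653, -0.109, 0.004]), (0.83, [0.537, -0.114, 0.003]), (0.82, [0.739, -0.038, 0.001])]
tamper_grip [(0.88, [0.538, -0.112, 0.157]), (0.65, [0.65, -0.105, 0.126]), (0.61, [0.74, -0.039, 0.121])]
mat [(0.62, [0.638, -0.121, -0.003])]
barrel [(0.73, [0.401, 0.078, 0.056])]
barrel_mouth [(0.66, [0.361, 0.091, 0.111])]
```

View pics/w1.png

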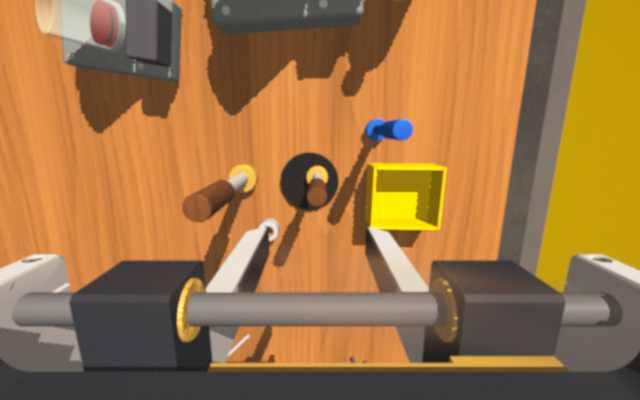

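The wrist view shows the target tamper (~317,185) centred between the fingers, with clear space around it. I'll descend and grip lightly.

```bash
python3 -m crank '[[0,0,40,0],[0,0,85,0],[0,0,130,0],[0,0,165,0],[0,0,180,0],[0,0,180,0]]' 60; python3 -m crank '[[0,0,0,0],[0,0,0,0],[0,0,0,0],[0,0,0,0],[0,0,0,0],[0,0,0,0],[0,0,0,0],[0,0,0,0]]' 18 8
```

```text
time_s: 3.3
tool_pos: [0.6492, -0.1077, 0.1068]
eef_rot: [-0.002, 0.707, 0.707, -0.001]
wrist_force: [-0.5, 0.7, 0.7]
finger_gap: 0.0599
grip_force: 0.0
time_s: 4.1
tool_pos: [0.651, -0.1076, 0.1103]
eef_rot: [0.0, 0.707, 0.707, 0.0]
wrist_force: [-1.3, -0.6, 4.0]
finger_gap: 0.0217
grip_force: 8.0
```

```bash
python3 -m crank '[[-5,0,0,0],[-11,0,0,0],[-16,0,0,0],[-21.5,0,0,0],[-27,0,0.3,0],[-32.5,0,1,0],[-38,0,2,0],[-43,0,3,0],[-43,0,3,0]]' 18 8
python3 - <<'E'
from h import *
im=robot.capture("scene");cv2.imwrite("pics/s2.png",cv2.resize(im[160:340,180:420,::-1],None,fx=3,fy=3))
E
```

```text
time_s: 5.0
tool_pos: [0.651, -0.1516, 0.106]
eef_rot: [0.0, 0.707, 0.707, -0.0]
wrist_force: [0.4, 0.0, 1.8]
finger_gap: 0.022
grip_force: 8.0
```

View pics/s2.png

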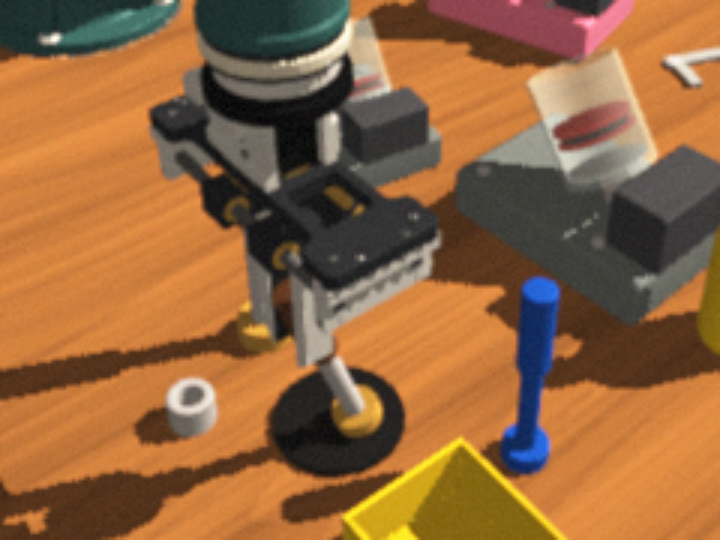

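The picture shows the foot (~357,408) still on the mat and the shaft leaning in the grip, so the pivot works. I'll finish the arc, tighten the grip and lift.

```bash
python3 -m crank '[[-5,0,1,0],[-10,0,2.5,0],[-15,0,4,0],[-20,0,6,0],[-25,0,8,0],[-30,0,10.5,0],[-30,0,10.5,0]]' 18 8; python3 -m crank '[[0,0,0,0],[0,0,0,0],[0,0,0,0],[0,0,-20,0],[0,0,-60,0],[0,0,-100,0],[0,0,-120,0],[0,0,-120,0],[0,0,-120,0]]' 10 50
python3 - <<'E'
from h import *
im=robot.capture("scene");im2=robot.capture("side")
a=cv2.resize(im[110:310,180:420,::-1],(480,400));b=cv2.resize(im2[100:300,200:440,::-1],(480,400))
cv2.imwrite("pics/s3.png",cv2.resize(np.hstack([a,b]),(800,333)))
for c in("scene","side"):
  for l in("tamper","tamper_grip"):
    print(c,l,[(round(d["p"],2),np.round(d["xyz"],3).tolist()) for d in robot.landmark_of(c,l)])
for c in("scene","side"):
  for l in("barrel","barrel_mouth"):
    print(c,l,[(round(d["p"],2),np.round(d["xyz"],3).tolist()) for d in robot.landmark_of(c,l)])
E
```

```text
time_s: 5.75
tool_pos: [0.6509, -0.1818, 0.0957]
eef_rot: [0.0, 0.708, 0.707, -0.0]
wrist_force: [0.4, -0.8, 1.6]
finger_gap: 0.0216
grip_force: 8.0
time_s: 6.65
tool_pos: [0.6506, -0.1799, 0.2143]
eef_rot: [-0.001, 0.707, 0.707, -0.0]
wrist_force: [-0.6, 0.2, -3.2]
finger_gap: 0.0212
grip_force: 50.0
scene tamper [(0.96, [0.738, -0.041, -0.002]), (0.56, [0.65, -0.106, 0.13])]
scene tamper_grip [(0.96, [0.653, -0.17, 0.233]), (0.69, [0.738, -0.038, 0.123])]
side tamper [(0.54, [0.74, -0.038, -0.002]), (0.46, [0.651, -0.111, 0.13])]
side tamper_grip [(0.85, [0.543, -0.112, 0.161]), (0.7, [0.65, -0.167, 0.235])]
scene barrel [(0.61, [0.332, 0.383, 0.071])]
scene barrel_mouth [(0.88, [0.573, 0.158, 0.146]), (0.8, [0.279, 0.363, 0.145]), (0.58, [0.361, 0.087, 0.108])]
side barrel [(0.79, [0.4, 0.083, 0.055]), (0.63, [0.335, 0.376, 0.068]), (0.61, [0.625, 0.157, 0.068])]
side barrel_mouth [(0.87, [0.283, 0.363, 0.145]), (0.56, [0.361, 0.09, 0.105]), (0.55, [0.574, 0.158, 0.143])]
```

View pics/s3.png

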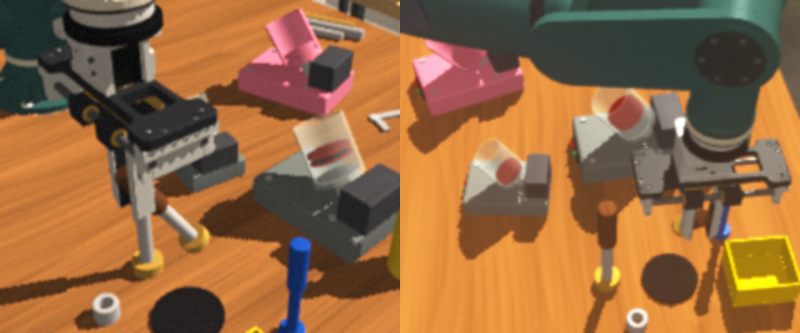

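Clearly tilted: foot at (.650,-.108,.130), and the direction to the grip gives a 30–35° lean. Next I carry it to above the barrel mouth.

```bash
python3 -c "
from h import *
print(to([.489,.162,.32],-2.6))"
```

```text
([342.5, -162.0, -104.3], np.float64(1.616))
```

```bash
python3 -m crank '[[0,0,-35,0],[0,0,-75,0],[15,-5,-104,0.12],[45,-20,-104,0.26],[75,-35,-104,0.4],[108,-52,-104,0.54],[140,-68,-104,0.68],[172,-84,-104,0.82],[204,-98,-104,0.96],[236,-112,-104,1.1],[268,-127,-104,1.24],[300,-142,-104,1.38],[325,-154,-104,1.52],[342.5,-162,-104,1.616],[342.5,-162,-104,1.616],[342.5,-162,-104,1.616]]'
python3 - <<'E'
from h import *
s,R,p=st();print(p,s["wrist_force"],to([.489,.162,.244],-2.6))
im=robot.capture("scene");im2=robot.capture("side")
a=cv2.resize(im[90:290,240:480,::-1],(480,400));b=cv2.resize(im2[80:280,200:440,::-1],(480,400))
cv2.imwrite("pics/s4.png",cv2.resize(np.hstack([a,b]),(800,333)))
for c in("scene","side"):
  for l in("tamper","tamper_grip","barrel_mouth"):
    print(c,l,[(round(d["p"],2),np.round(d["xyz"],3).tolist()) for d in robot.landmark_of(c,l)])
E
```

```text
time_s: 8.75
tool_pos: [0.489, 0.1619, 0.3202]
eef_rot: [0.0, 1.0, -0.021, 0.0]
wrist_force: [-0.1, -0.9, -2.3]
finger_gap: 0.0212
grip_force: 50.0
[0.48896744 0.16186201 0.32018499] [-0.06958907 -0.88324484 -2.2971335 ] ([-0.0, -0.2, 76.2], np.float64(0.003))
scene tamper [(0.97, [0.737, -0.042, -0.003]), (0.94, [0.544, -0.112, 0.0]), (0.9, [0.558, 0.158, 0.233]), (0.46, [0.636, -0.122, -0.002])]
scene tamper_grip [(0.91, [0.538, -0.116, 0.158]), (0.83, [0.498, 0.16, 0.341]), (0.73, [0.738, -0.04, 0.12])]
scene barrel_mouth [(0.94, [0.36, 0.086, 0.107]), (0.84, [0.572, 0.155, 0.147]), (0.61, [0.281, 0.363, 0.144]), (0.53, [0.781, -0.137, -0.001])]
side tamper [(0.85, [0.737, -0.038, -0.002]), (0.73, [0.565, 0.156, 0.239]), (0.67, [0.54, -0.114, -0.005])]
side tamper_grip [(0.85, [0.737, -0.044, 0.122]), (0.7, [0.496, 0.162, 0.342]), (0.66, [0.544, -0.113, 0.161]), (0.55, [0.633, -0.119, 0.003])]
side barrel_mouth [(0.94, [0.572, 0.154, 0.141]), (0.83, [0.283, 0.365, 0.142]), (0.57, [0.362, 0.093, 0.107])]
```

View pics/s4.png

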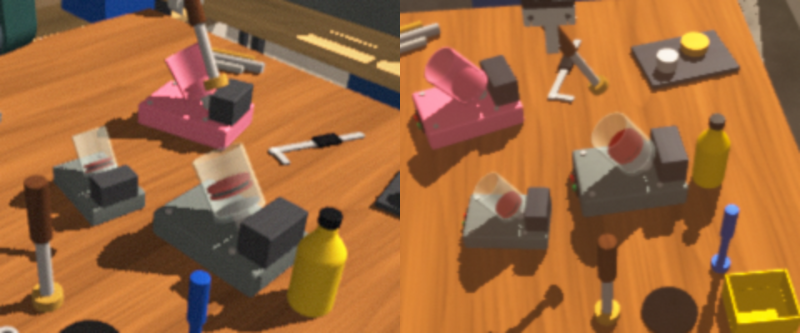

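Foot at (.561,.157,.236), lean ~32°, aligned with the mouth and about 75 mm above it. Next: lower it, then slide along the barrel axis.

```bash
python3 -m crank '[[0,0,30,0],[0,0,60,0],[0,0,76,0],[3,0,80,0],[9,0,89,0],[14.5,0,97,0],[20,0,104.5,0],[20,0,104.5,0],[20,0,104.5,0]]'
python3 - <<'E'
from h import *
s,R,p=st();print(p,s["wrist_force"])
im=robot.capture("scene");im2=robot.capture("side")
a=cv2.resize(im[130:280,290:450,::-1],(426,400));b=cv2.resize(im2[100:250,260:420,::-1],(426,400))
cv2.imwrite("pics/s5.png",cv2.resize(np.hstack([a,b]),(800,375)))
for c in("scene","side"):
  for l in("tamper","tamper_grip"):
    print(c,l,[(round(d["p"],2),np.round(d["xyz"],3).tolist()) for d in robot.landmark_of(c,l)])
for i in range(3): print(np.round(robot.observe()["wrist_force"],1))
E
```

```text
time_s: 10.05
tool_pos: [0.5092, 0.161, 0.2154]
eef_rot: [0.0, 1.0, -0.023, -0.0]
wrist_force: [-0.6, -0.5, -2.9]
finger_gap: 0.0214
grip_force: 50.0
[0.50921078 0.1610394  0.21543821] [-0.58543479 -0.4860755  -2.94532556]
scene tamper [(0.92, [0.582, 0.158, 0.13]), (0.9, [0.737, -0.042, -0.0]), (0.87, [0.543, -0.113, -0.002])]
scene tamper_grip [(0.94, [0.517, 0.158, 0.233]), (0.61, [0.738, -0.039, 0.123]), (0.58, [0.538, -0.114, 0.16])]
side tamper [(0.78, [0.585, 0.157, 0.132]), (0.7, [0.737, -0.038, -0.002]), (0.67, [0.541, -0.113, -0.005])]
side tamper_grip [(0.77, [0.733, -0.043, 0.122]), (0.72, [0.515, 0.162, 0.237]), (0.64, [0.54, -0.11, 0.16])]
[ 0.1 -0.6 -3.2]
[ 0.1 -0.6 -3.2]
[ 0.1 -0.6 -3.2]
```

View pics/s5.png

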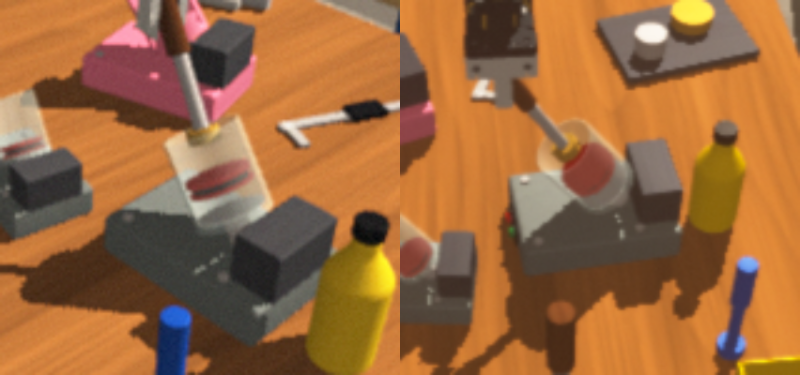

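Foot is inside the mouth (left crop ~203,133) and centred to about 1.5 mm, axial position ~73 mm. I'll advance while watching the force.

```bash
python3 -m crank '[[1.2,0,1.6,0],[2.3,0,3.3,0],[3.4,0,4.9,0],[4.6,0,6.6,0],[5.7,0,8.2,0],[5.7,0,8.2,0]]'; python3 -m crank '[[0.6,0,0.8,0],[1.2,0,1.6,0],[1.7,0,2.5,0],[2.3,0,3.3,0],[2.9,0,4.1,0],[2.9,0,4.1,0]]'; python3 -m crank '[[0.6,0,0.8,0],[1.2,0,1.6,0],[1.7,0,2.5,0],[2.3,0,3.3,0],[2.9,0,4.1,0],[2.9,0,4.1,0]]'
```

```text
time_s: 10.95
tool_pos: [0.5146, 0.1607, 0.2067]
eef_rot: [0.0, 1.0, -0.023, -0.0]
wrist_force: [0.5, 0.2, -3.4]
finger_gap: 0.0214
grip_force: 50.0
time_s: 11.55
tool_pos: [0.5176, 0.1607, 0.203]
eef_rot: [0.0, 1.0, -0.023, -0.0]
wrist_force: [-0.1, -1.1, -2.8]
finger_gap: 0.021
grip_force: 50.0
time_s: 12.15
tool_pos: [0.5204, 0.1605, 0.1989]
eef_rot: [0.0, 1.0, -0.023, -0.0]
wrist_force: [0.1, 0.2, -2.4]
finger_gap: 0.0215
grip_force: 50.0
```

```bash
for i in 1; do :; done; python3 -m crank '[[0.6,0,0.8,0],[1.2,0,1.6,0],[1.7,0,2.5,0],[1.7,0,2.5,0]]'; python3 -m crank '[[0.6,0,0.8,0],[1.2,0,1.6,0],[1.7,0,2.5,0],[1.7,0,2.5,0]]'
```

```text
time_s: 12.55
tool_pos: [0.5221, 0.1604, 0.1964]
eef_rot: [0.0, 1.0, -0.023, -0.0]
wrist_force: [0.1, 0.3, -2.5]
finger_gap: 0.0213
grip_force: 50.0
time_s: 12.95
tool_pos: [0.5238, 0.1604, 0.1938]
eef_rot: [0.0, 1.0, -0.023, -0.0]
wrist_force: [-0.1, 0.1, -2.6]
finger_gap: 0.0212
grip_force: 50.0
```

```bash
python3 -m crank '[[0.6,0,0.8,0],[1.2,0,1.6,0],[1.2,0,1.6,0]]'; python3 -m crank '[[0.6,0,0.8,0],[1.2,0,1.6,0],[1.2,0,1.6,0]]'; python3 -m crank '[[0.6,0,0.8,0],[1.2,0,1.6,0],[1.2,0,1.6,0]]'
```

```text
time_s: 13.25
tool_pos: [0.5251, 0.1603, 0.1922]
eef_rot: [0.0, 1.0, -0.023, -0.0]
wrist_force: [-0.0, 0.6, -1.6]
finger_gap: 0.0211
grip_force: 50.0
time_s: 13.55
tool_pos: [0.526, 0.1604, 0.1914]
eef_rot: [-0.0, 1.0, -0.023, -0.0]
wrist_force: [-3.0, -0.5, 0.8]
finger_gap: 0.0213
grip_force: 50.0
time_s: 13.85
tool_pos: [0.5274, 0.1604, 0.1893]
eef_rot: [-0.0, 1.0, -0.023, -0.0]
wrist_force: [-3.4, -0.2, 1.1]
finger_gap: 0.0214
grip_force: 50.0
```

Contact: about 5 N drag, so the disc is sliding. I'll continue with small steps.

```bash
python3 -m crank '[[0.6,0,0.8,0],[1.2,0,1.6,0],[1.7,0,2.5,0],[2.3,0,3.3,0],[2.3,0,3.3,0]]'; python3 -m crank '[[0.6,0,0.8,0],[1.2,0,1.6,0],[1.7,0,2.5,0],[2.3,0,3.3,0],[2.3,0,3.3,0]]';  python3 -m crank '[[0.6,0,0.8,0],[1.2,0,1.6,0],[1.2,0,1.6,0]]'
```

```text
time_s: 14.35
tool_pos: [0.5298, 0.1603, 0.1857]
eef_rot: [-0.0, 1.0, -0.023, -0.0]
wrist_force: [-2.6, 1.1, 0.7]
finger_gap: 0.0211
grip_force: 50.0
time_s: 14.85
tool_pos: [0.5321, 0.1602, 0.1825]
eef_rot: [-0.0, 1.0, -0.023, 0.0]
wrist_force: [-2.3, 2.0, 0.4]
finger_gap: 0.0212
grip_force: 50.0
time_s: 15.15
tool_pos: [0.5333, 0.1601, 0.1809]
eef_rot: [-0.0, 1.0, -0.023, -0.0]
wrist_force: [-2.1, 1.3, 1.3]
finger_gap: 0.0208
grip_force: 50.0
```

```bash
python3 -m crank '[[0.6,0,0.8,0],[1.2,0,1.6,0],[1.2,0,1.6,0]]'; python3 -m crank '[[0.6,0,0.8,0],[1.2,0,1.6,0],[1.2,0,1.6,0]]'
```

```text
time_s: 15.45
tool_pos: [0.5345, 0.16, 0.1793]
eef_rot: [-0.0, 1.0, -0.023, -0.0]
wrist_force: [-2.7, 2.5, 0.6]
finger_gap: 0.021
grip_force: 50.0
time_s: 15.75
tool_pos: [0.5357, 0.16, 0.1777]
eef_rot: [-0.0, 1.0, -0.023, -0.0]
wrist_force: [-1.8, 3.2, 1.3]
finger_gap: 0.0212
grip_force: 50.0
```

```bash
python3 -m crank '[[0.6,0,0.8,0],[1.2,0,1.6,0],[1.2,0,1.6,0]]'
```

```text
time_s: 16.05
tool_pos: [0.5369, 0.1598, 0.1761]
eef_rot: [0.0, 1.0, -0.023, -0.0]
wrist_force: [-2.6, 2.0, 0.7]
finger_gap: 0.0213
grip_force: 50.0
```

```bash
python3 -m crank '[[0.6,0,0.8,0],[0.9,0,1.2,0],[0.9,0,1.2,0]]'
```

```text
time_s: 16.35
tool_pos: [0.5378, 0.1598, 0.1749]
eef_rot: [0.0, 1.0, -0.023, -0.0]
wrist_force: [-2.3, 2.9, 0.9]
finger_gap: 0.0209
grip_force: 50.0
```

```bash
python3 -m crank '[[0.6,0,0.8,0],[0.9,0,1.2,0],[0.9,0,1.2,0]]'
```

```text
time_s: 16.65
tool_pos: [0.5387, 0.1597, 0.1737]
eef_rot: [0.0, 1.0, -0.023, -0.0]
wrist_force: [-3.3, 3.1, 1.0]
finger_gap: 0.0212
grip_force: 50.0
```

```bash
python3 -m crank '[[0.6,0,0.8,0],[0.9,0,1.2,0],[0.9,0,1.2,0]]'
```

```text
time_s: 16.95
tool_pos: [0.5393, 0.1597, 0.173]
eef_rot: [-0.0, 1.0, -0.023, -0.0]
wrist_force: [-4.8, 3.1, 2.8]
finger_gap: 0.0213
grip_force: 50.0
```

```bash
python3 -m crank '[[0.6,0,0.8,0],[0.9,0,1.2,0],[0.9,0,1.2,0]]'
```

```text
time_s: 17.25
tool_pos: [0.5399, 0.1598, 0.1725]
eef_rot: [-0.0, 1.0, -0.022, -0.0]
wrist_force: [-6.0, 2.6, 5.4]
finger_gap: 0.0208
grip_force: 50.1
```

```bash
python3 -m crank '[[0.6,0,0.8,0],[0.9,0,1.2,0],[0.9,0,1.2,0]]'
```

```text
time_s: 17.55
tool_pos: [0.5404, 0.1598, 0.1719]
eef_rot: [-0.0, 1.0, -0.022, -0.0]
wrist_force: [-8.6, 2.5, 6.9]
finger_gap: 0.0213
grip_force: 50.1
```

Force is climbing steadily (~13 N axial), so the disc is seated. One more small step, then hold.

```bash
python3 -m crank '[[0.6,0,0.8,0],[0.9,0,1.2,0],[0.9,0,1.2,0],[0.9,0,1.2,0],[0.9,0,1.2,0],[0.9,0,1.2,0],[0.9,0,1.2,0],[0.9,0,1.2,0]]'
```

```text
time_s: 18.35
tool_pos: [0.541, 0.1598, 0.1715]
eef_rot: [-0.0, 1.0, -0.022, -0.001]
wrist_force: [-9.8, 1.5, 11.0]
finger_gap: 0.0212
grip_force: 50.1
```

Axial force ~17 N, held for 0.6 s. I retract along the axis and look at the disc and tamper.

```bash
python3 -m crank '[[-4,0,-6,0],[-12,0,-17,0],[-24,0,-34,0],[-36,0,-51,0],[-48,0,-68.5,0],[-55,0,-100,0],[-55,0,-130,0],[-55,0,-150,0],[-55,0,-150,0],[-55,0,-150,0]]'
python3 - <<'E'
from h import *
s,R,p=st();print(p,np.round(s["wrist_force"],1))
im=robot.capture("scene");im2=robot.capture("side")
a=cv2.resize(im[90:290,290:450,::-1],(320,400));b=cv2.resize(im2[80:280,260:420,::-1],(320,400))
cv2.imwrite("pics/s6.png",np.hstack([a,b]))
for c in("scene","side"):
  for l in("tamper","tamper_grip","mat"):
    print(c,l,[(round(d["p"],2),np.round(d["xyz"],3).tolist()) for d in robot.landmark_of(c,l)])
E
```

```text
time_s: 19.35
tool_pos: [0.4876, 0.1614, 0.3184]
eef_rot: [0.001, 1.0, -0.023, 0.0]
wrist_force: [0.1, -0.6, -2.5]
finger_gap: 0.0211
grip_force: 50.0
[0.48757118 0.16144871 0.31843077] [ 0.1 -0.6 -2.5]
scene tamper [(0.93, [0.74, -0.041, -0.0]), (0.73, [0.543, -0.113, -0.0]), (0.6, [0.557, 0.159, 0.232])]
scene tamper_grip [(0.87, [0.536, -0.115, 0.163]), (0.69, [0.495, 0.16, 0.336]), (0.62, [0.737, -0.04, 0.119])]
scene mat [(0.75, [0.637, -0.118, -0.001])]
side tamper [(0.67, [0.54, -0.112, -0.001]), (0.61, [0.564, 0.158, 0.234]), (0.52, [0.741, -0.035, -0.001])]
side tamper_grip [(0.85, [0.494, 0.165, 0.342]), (0.68, [0.734, -0.042, 0.123]), (0.58, [0.541, -0.108, 0.159])]
side mat [(0.78, [0.636, -0.118, 0.003])]
```

View pics/s6.png

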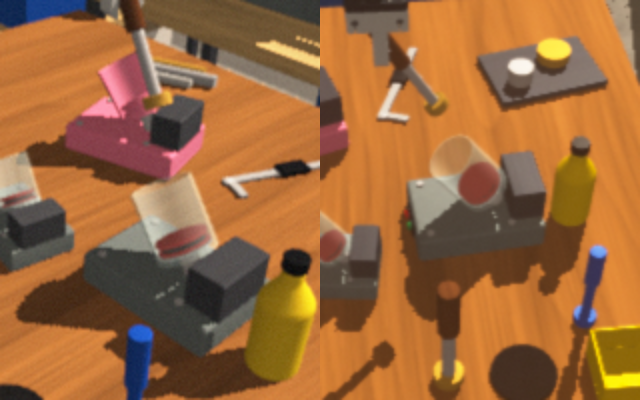

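The disc now sits low in the barrel (left crop ~185,243), and the tamper hasn't shifted in the grip. Back to the mat.

```bash
python3 -c "
from h import *
print(to([.645,-.187,.318],90))"
```

```text
([173.5, 341.5, 0.2], np.float64(-1.616))
```

```bash
python3 -m crank '[[8,16,0,-0.1],[20,42,0,-0.24],[35,72,0,-0.38],[51,103,0,-0.52],[67,134,0,-0.66],[83,165,0,-0.8],[99,196,0,-0.94],[115,227,0,-1.08],[131,258,0,-1.22],[147,289,0,-1.36],[160,318,0,-1.5],[173.5,341.5,0,-1.616],[173.5,341.5,0,-1.616]]'; python3 -m crank '[[0,0,40,0],[0,0,90,0],[0,0,140,0],[0,0,180,0],[0,0,200,0],[0,0,208,0],[0,0,214,0],[0,0,214,0],[0,0,214,0]]'
python3 -c "
from h import *
print(to([.645,-.187,.0943],90)); robot.capture('scene');print([np.round(d['xyz'],3) for d in robot.landmark_of('scene','tamper')])
robot.capture('side');print([np.round(d['xyz'],3) for d in robot.landmark_of('side','tamper')])"
```

```text
time_s: 21.05
tool_pos: [0.646, -0.1908, 0.3164]
eef_rot: [-0.001, 0.708, 0.706, -0.001]
wrist_force: [-0.5, -0.8, -2.0]
finger_gap: 0.0211
grip_force: 50.0
time_s: 21.95
tool_pos: [0.6463, -0.1873, 0.1074]
eef_rot: [0.002, 0.707, 0.707, 0.001]
wrist_force: [-0.7, -0.0, -1.8]
finger_gap: 0.0211
grip_force: 50.0
([0.3, -1.4, 13.1], np.float64(-0.0))
[array([ 0.739, -0.042, -0.004]), array([ 0.646, -0.114,  0.021])]
[array([ 0.536, -0.113, -0.001]), array([ 0.65 , -0.114,  0.024]), array([ 0.739, -0.038, -0.008])]
```

```bash
python3 -m crank '[[0,0,3,0],[0,0,6,0],[0,0,6,0]]';python3 -m crank '[[0,0,1.5,0],[0,0,3,0],[0,0,3,0]]'; python3 -m crank '[[0,0,1,0],[0,0,2,0],[0,0,2,0]]'
```

```text
time_s: 22.45
tool_pos: [0.6447, -0.1868, 0.0981]
eef_rot: [-0.001, 0.707, 0.707, -0.0]
wrist_force: [-0.8, -0.2, -1.8]
finger_gap: 0.0209
grip_force: 50.0
time_s: 22.75
tool_pos: [0.6453, -0.1871, 0.0963]
eef_rot: [0.0, 0.707, 0.707, -0.0]
wrist_force: [-1.0, -0.6, -1.4]
finger_gap: 0.0207
grip_force: 50.0
time_s: 23.05
tool_pos: [0.6455, -0.1876, 0.0956]
eef_rot: [0.001, 0.707, 0.707, 0.0]
wrist_force: [-1.2, -1.9, 3.9]
finger_gap: 0.0212
grip_force: 50.0
```

```bash
python3 -m crank '[[0,0,0,0],[0,0,0,0],[5,0,-1.5,0],[10,0,-3.5,0],[16,0,-5.5,0],[22,0,-7.5,0],[28,0,-9,0],[33,0,-10,0],[38,0,-10.5,0],[43,0,-11,0],[48,0,-11.5,0],[53,0,-11.5,0],[58,0,-11.5,0],[63,0,-11,0],[68,0,-10.5,0],[68,0,-10.5,0]]' 18 6
python3 - <<'E'
from h import *
s,R,p=st();print(p)
im=robot.capture("scene");im2=robot.capture("side")
a=cv2.resize(im[160:340,220:380,::-1],(356,400));b=cv2.resize(im2[180:360,300:460,::-1],(356,400))
cv2.imwrite("pics/s7.png",np.hstack([a,b]))
for c in("scene","side"):
  for l in("tamper","tamper_grip"):
    print(c,l,[(round(d["p"],2),np.round(d["xyz"],3).tolist()) for d in robot.landmark_of(c,l)])
E
```

```text
time_s: 24.65
tool_pos: [0.6451, -0.1179, 0.1044]
eef_rot: [-0.0, 0.707, 0.707, 0.0]
wrist_force: [0.0, -0.8, 2.1]
finger_gap: 0.022
grip_force: 6.0
[ 0.64508647 -0.11785639  0.10441074]
scene tamper [(0.74, [0.643, -0.113, 0.004]), (0.58, [0.738, -0.04, -0.001])]
scene tamper_grip [(0.9, [0.738, -0.04, 0.121]), (0.88, [0.643, -0.119, 0.128]), (0.6, [0.538, -0.115, 0.16])]
side tamper [(0.85, [0.65, -0.114, 0.007]), (0.68, [0.54, -0.113, -0.005]), (0.44, [0.741, -0.038, -0.001])]
side tamper_grip [(0.76, [0.735, -0.043, 0.12]), (0.73, [0.54, -0.111, 0.161]), (0.6, [0.644, -0.116, 0.127]), (0.23, [0.757, 0.157, -0.0])]
```

View pics/s7.png

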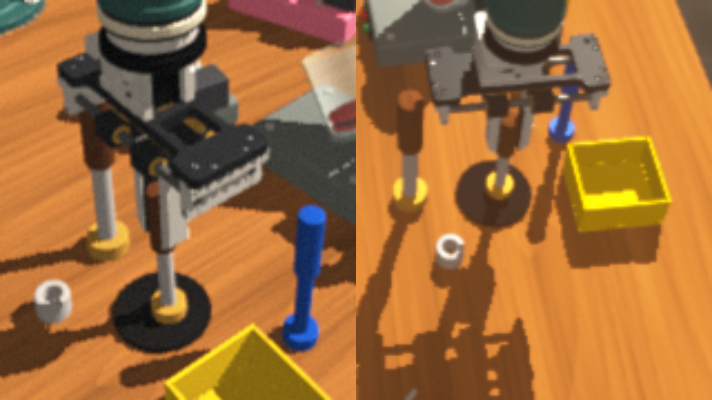

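The tamper is near upright on the mat (foot ~170,305 in the left crop), within ~2°. A small nudge, then release and rise.

```bash
python3 -m crank '[[1.5,0,0,0],[3,0,0,0],[3,0,0,0]]' 18 3; python3 -m crank '[[0,0,0,0],[0,0,0,0],[0,0,0,0],[0,0,0,0],[0,0,0,0],[0,0,0,0]]' 50; python3 -m crank '[[0,0,-20,0],[0,0,-60,0],[0,0,-110,0],[0,0,-150,0],[0,0,-170,0],[0,0,-170,0],[0,0,-170,0],[0,0,-170,0]]'
python3 - <<'E'
from h import *
im=robot.capture("scene");im2=robot.capture("side")
a=cv2.resize(im[160:380,220:460,::-1],(400,367));b=cv2.resize(im2[140:360,230:470,::-1],(400,367))
cv2.imwrite("pics/s8.png",np.hstack([a,b]))
for c in("scene","side"):
  for l in("tamper","tamper_grip","mat","bushing","yellow_bin","oil_bottle"):
    print(c,l,[(round(d["p"],2),np.round(d["xyz"],3).tolist()) for d in robot.landmark_of(c,l)])
E
```

```text
time_s: 25.25
tool_pos: [0.6451, -0.1161, 0.1043]
eef_rot: [0.0, 0.707, 0.707, -0.0]
wrist_force: [0.5, -0.4, -0.1]
finger_gap: 0.0221
grip_force: 3.0
time_s: 25.85
tool_pos: [0.6452, -0.116, 0.1046]
eef_rot: [0.0, 0.707, 0.707, -0.0]
wrist_force: [0.3, 0.4, 0.9]
finger_gap: 0.0501
grip_force: 0.0
time_s: 26.65
tool_pos: [0.6444, -0.1157, 0.2716]
eef_rot: [-0.002, 0.707, 0.707, -0.001]
wrist_force: [0.8, -0.4, -0.4]
finger_gap: 0.0503
grip_force: 0.0
scene tamper [(0.88, [0.543, -0.114, -0.002]), (0.77, [0.739, -0.042, -0.001]), (0.7, [0.646, -0.112, 0.004])]
scene tamper_grip [(0.96, [0.645, -0.113, 0.126]), (0.92, [0.538, -0.115, 0.159]), (0.82, [0.734, -0.04, 0.121])]
scene mat [(0.63, [0.635, -0.118, 0.001])]
scene bushing []
scene yellow_bin [(0.56, [0.783, -0.136, 0.001])]
scene oil_bottle [(0.56, [0.761, 0.159, -0.003])]
side tamper [(0.72, [0.739, -0.036, 0.0]), (0.71, [0.54, -0.111, -0.001]), (0.63, [0.65, -0.116, 0.005])]
side tamper_grip [(0.87, [0.642, -0.115, 0.13]), (0.86, [0.735, -0.041, 0.123]), (0.7, [0.544, -0.11, 0.161]), (0.36, [0.568, 0.157, 0.144])]
side mat [(0.77, [0.638, -0.117, 0.004])]
side bushing [(0.54, [0.571, -0.19, 0.005])]
side yellow_bin [(0.9, [0.777, -0.137, 0.0]), (0.56, [0.635, -0.119, 0.004])]
side oil_bottle [(0.47, [0.755, 0.159, -0.001])]
```

View pics/s8.png

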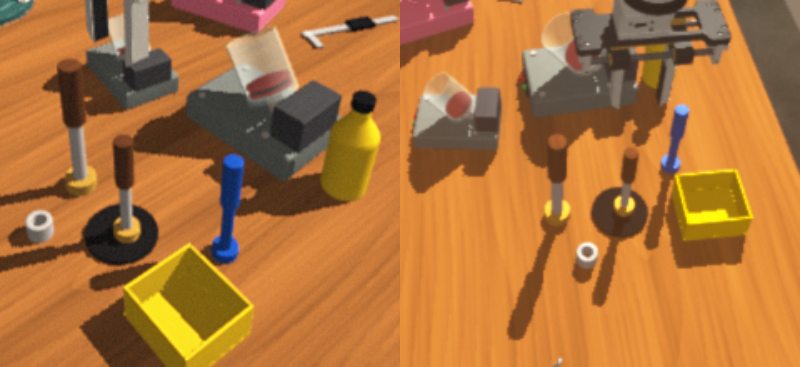

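The tamper stands upright on the mat (left crop ~127,230), about 10 mm from its centre. The disc is seated, the bystanders haven't moved, and the gripper is clear.

```bash
python3 -c "
from workcell import robot
print(robot.close_job())"
```

```text
the job is handed in; nothing more can be done
None
```

The job is handed in, but the hand-in call returned no verdict: by feel the disc seated at about 17 N, held roughly 0.6 s, and by camera the tamper stands upright on its mat about 10 mm from the centre with bottle, bin and bushing where they were.

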